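# Stow the calibration tile in its shaped tray and lock it

### The job

Put the colour instrument's calibration tile away: set its L-shaped holder, rib up, into the matching recess of the storage tray so that it stands on the raised lift pad, and let go of it. Then press it down until it is flush with the tray, and swing the steel catch right round over its tab until it stops. The tile is ceramic, so do not drop it, and leave the other things on the desk alone.

Things in the scene. Friction and masses are not known exactly. Their poses are not given: they have to be found in the camera images.
- holder_grip (a point): Tile holder (about 0.15 kg), loose on the desk: beige L-shaped plate 16 mm thick, white ceramic below, with a black upright finger rib on top, 40 mm long (x), 12 wide (y), 24 tall. This point: middle of the rib, over the centre of mass, 28 mm above the underside, 12 above the plate's top, 12 below the rib's top. z up.
- holder_tab (a point): Middle of the holder's tab, on the plate's top: x +40, y -12, z -12 mm from holder_grip. Holder outline in x, y from holder_grip: body x -42 to +22, y -24 to +30 mm; tab x +22 to +58, y -24 to 0 mm. Axes as holder_grip.
- recess (a point): The recess, at the level of the tray's top: point that comes under holder_grip when the holder is in. It has the holder's outline in the same axes (z up), 2 mm larger all round, with a 4 mm 45-degree bevel at the mouth; it takes the holder one way round only. holder_grip is 20 mm above this point on the raised lift pad (plate 8 mm proud), 12 mm when flush.
- recess_tab (a point): Point at the level of the tray's top where holder_tab comes to be when the holder is flush: x +40, y -12 mm from recess.
- tray: Storage tray, fixed, beige with grey top, 167 x 167 mm, 36 mm tall; origin on the desk straight below the point recess, same axes; it spans x -62 to +105, y -72 to +95 mm. The flat black disc of 24 mm radius at x -5, y +66 mm is another accessory, already stored: nothing to do there.
- catch_peg (a point): Middle of the catch's upright steel peg, 10 mm diameter, 24 mm tall, 40 mm from the pivot; foot 9.5 and top 33.5 mm above the tray's top. It stands on a steel bar 13 mm wide with its underside 2.5 mm above the tray's top, so the bar cannot pass over a holder standing proud. Pushing the peg sideways takes about 1 N (shut fingers will do).
- catch (a joint): Catch's angle (rad), growing anticlockwise seen from above; it stays where it is left. At 0 the bar points 0.5 rad clockwise of the tray's +x, at 0.5 along +x, and at its stop, 2.07, along the tray's +y, right across the tab (locked), the peg above the tab. It starts between 0 and 0.5.
- lift (a joint): Aluminium lift pad, the recess's floor: 0 = raised (its top 8 mm below the tray's top), 0.008 m = fully down. Held by friction: it carries the holder's weight, slides down under a push of about 7 N and stays where it is left.
- catch_pivot (a point): The catch's upright pivot on the tray, at x +42, y -46 mm from recess, 6 mm above the tray's top; axes as the tray's.
- cleaner: Bystander: white bottle 54 mm diameter, 130 mm tall, standing; origin at the centre of its underside.
- swatches: Bystander: cardboard box 90 x 140 x 35 mm; origin at the centre of its underside.
- tape_center (a point): Bystander: roll of tape 84 mm diameter, 24 mm tall, lying flat; its centre.
- driver: Bystander: black-handled screwdriver 170 mm long, lying on the desk; origin at its underside.
Things that resemble listed ones, but are neither listed nor needed, are in the scene too. What is shaped like the part that bears holder_grip but brown is not meant. There is more than one size of the tray; the one meant has the size given above.

How it is judged:
On the way, in this order (a step that is already met when the one before it is completed fails the run):
1. the holder stands in the recess, right way round, 3 to 11 mm proud, let go (horizontal distance between holder_grip and recess below 0.005 m and horizontal distance between holder_tab and recess_tab below 0.006 m and z of holder_grip in the frame of recess between 0.015 and 0.023 m and contact force between the fingers and holder below 0.2 N), for 0.2 s.
2. the holder is pressed flush with the tray (within 2 mm) (z of holder_grip in the frame of recess below 0.014 m and distance between holder_tab and recess_tab below 0.006 m), for 0.2 s.
3. the catch is swung over the tab, to its stop (beyond 1.9 rad) (value of joint catch above 1.9 rad), for 0.2 s.
At the end, for the whole second after the job is handed in: The holder lies level and at rest in its recess, the right way round (within 5 mm, tab within 6 mm), flush with the tray within 2 mm, and the catch is turned over its tab to beyond 1.9 of 2.07 rad (all of step 2 and horizontal distance between holder_grip and recess below 0.005 m and angle between holder_grip's own z axis and vertical below 0.06 rad and value of joint catch above 1.9 rad and linear speed of holder below 0.02 m/s); the robot touches nothing.
It fails at once if the holder is dropped (moving faster than 0.7 m/s, out of the fingers) (linear speed of holder above 0.7 m/s and contact force between the fingers and holder below 0.1 N).
It fails at once if a bystander is moved by more than 30 mm (distance of any of cleaner, swatches, tape_center, driver from where it was at the start of the episode above 0.03 m).
It also fails if it takes over 59 s, if anything falls off the work surface, if the arm or the gripper's body presses on something with over 40 N, if the wrist force passes 120 N, or if a joint passes its speed limit or range.

### The arm

A 6-joint arm with a two-finger parallel gripper is mounted at the origin on the work surface. World frame = base frame: x ahead of the robot, y to its left, z up, the work surface at z = 0. Lengths are in m, angles in rad, forces in N, time in s.
With the tool pointing down it reaches from about 0.3 to 0.875 m from the base axis. Payload 6.4 kg.
Tool frame: the origin (TCP) lies at the very end of the fingers, on their centre line; the grasp point (between the pads) lies 19 mm behind it (ctrl.grip_point_offset is the z of the grasp point in the tool frame, in m); z points along the fingers, y is the direction in which the jaws open and shut (so a half turn about z gives the same grasp; the last joint's range is limited). The gripper opens to 85 mm and grips with 20 to 120 N. Pads are 22 mm wide; open, the fingers measure 114 mm over their backs; the gripper's body (76 mm by 85 mm) begins 54 mm behind the grasp point. The pads swing forward as they close: fully open they stand 13 mm farther back than shut.
Start: joints at [-1.474, 0.181, 1.607, -0, 1.354, -0.206], TCP at [0.171, -0.549, 0.231] pointing down, gripper open.
Joint ranges: [-2.99, 2.99], [-0.89, 2.07], [0.3, 2.58], [-1.14, 4.28], [0, 2.63], [-3.12, 3.12]. Speed limits (rad/s): [2.57, 2.57, 3.01, 3.14, 3.14, 3.14].

### API

Orientations are given as a unit quaternion [w, x, y, z].
In Python, from bench import status, cams, ctrl gives the robot as it stands.
- The arm moves only by the shell command python3 -m handwheel 'ROWS'. ROWS is JSON, a list of rows, each an object with "grip": the finger opening in cm, from 0 to 8.54; "linear": the shift along the tool's x, y, z in cm, a list of three; "rotation": the turn, a rotation vector about the tool's x, y, z in degrees, a list of three. A call has 1 to 12 rows; each row is the pose to reach, as a shift and turn from the pose commanded when the call began, along the tool's axes at that moment; what a row does not reach only later rows make up. A row lasts 1/12 s, in which the tool goes at most 41.7 mm and 7.16 degrees, less where a joint would pass 70% of its speed; a pose out of reach is approached as far as the arm can. A call with a gripper value outside its range is refused whole. The fingers move at their own pace and stop on an object; the grip force is fixed at half the most. Time passes only in rows, so rows that repeat a pose let the fingers close. It gives the time, the measured TCP pose, the force and the opening at its end, in the units of the state.
- status.get_obs(): the state, without advancing time (a new reading comes with each control period).
- cams.camera(name): name is "scene" or "top" or "wrist"; returns the picture (384x512x3 uint8, red, green, blue); there is no depth.
- cams.camera_info(name): a dict with "fovy" (degrees; the focal length in pixels is half the picture's height over the tangent of half this angle, whatever the lens; pixels are square), "cx", "cy" (the principal point, pixels), "world_from_camera" (4x4, takes a point from camera to world coordinates); the wrist camera has in their place "mount" (4x4, takes a point from camera to tool coordinates, whose origin is the TCP and whose axes are the flange's). Camera axes: x right, y down, z forward; pixel columns grow to the right and rows downward; lengths in m; the calibration is good to about 2 mm. The wrist camera is an equidistant fisheye: a pixel r from the principal point sees the ray r / f radians off the axis. A picture is of the moment at which its call begins: read the wrist's pose just before it. camera_info takes no time and is no camera call.
- ctrl.hand_in(): hands the job in, once; it reports no verdict.
The state is a dict: "time_s": time; "q": joint angles; "dq": joint speeds; "joint_efforts": joint torques, N m; "eef_pos": TCP position; "eef_rot": TCP orientation; "wrist_force": force on the tool from outside, world axes, zero at the start; "torque": the same for the moment, N m; "opening": opening from 0.0 (shut) to 1.0 (fully open).
Only numpy, scipy, OpenCV 4.12 (cv2) and the standard library are available. Lean on these libraries where they do the work, as an engineer would, in place of code of your own. Each camera call takes 0.05 s, during which the arm holds its last target.

## Working session

There is one attempt and no reset: what is moved stays moved. The work goes in short steps, Python scripts to look and compute and a shell command to move; the robot and the scene stay as the last step left them, time stands still between calls to the robot, and variables do not carry over. Pictures are saved under pics/ and viewed, and the job is handed in when it is done.

```bash
mkdir -p pics; ls; python3 - <<'E'
from bench import status, cams, ctrl
import cv2, numpy as np
print(status.get_obs())
for n in ("scene","top","wrist"):
    cv2.imwrite(f"pics/{n}0.png", cams.camera(n)[:,:,::-1])
    print(n, cams.camera_info(n))
print(ctrl.grip_point_offset)
E
```

```text
pics
{'time_s': 0.0, 'q': array([-1.47431830e+00,  1.81527895e-01,  1.60797753e+00, -2.72355743e-05,
        1.35380398e+00, -2.06289369e-01]), 'dq': array([ 0.00032335, -0.0003607 ,  0.00123785,  0.00067698, -0.00010384,
       -0.00168615]), 'joint_efforts': array([-1.03227380e-04, -4.44862354e+01, -3.51340699e+01, -4.02224859e-04,
        8.85483547e-03,  2.34084018e-05]), 'eef_pos': array([ 0.17140486, -0.54829338,  0.23040627]), 'eef_rot': array([-8.57809172e-04,  9.88562546e-01,  1.50809002e-01,  3.38299883e-05]), 'wrist_force': array([-0.93365813,  0.26114514,  0.29282639]), 'torque': array([ 0.02087966, -0.00177684, -0.02499992]), 'opening': 1.0030273987871716}
scene {'fovy': 55.12600639545476, 'cx': 256.3488684900839, 'cy': 196.01850904255198, 'world_from_camera': array([[-0.54726576,  0.68057457, -0.48715341,  1.06602824],
       [ 0.83693114,  0.44973543, -0.31190435,  0.24282505],
       [ 0.00681598, -0.57840843, -0.81571885,  0.87557636],
       [ 0.        ,  0.        ,  0.        ,  1.        ]])}
top {'fovy': 54.6022408915774, 'cx': 249.59991463118718, 'cy': 190.79816392866186, 'world_from_camera': array([[-0.0074731 , -0.98759993,  0.15681366,  0.41253066],
       [-0.99973416,  0.01079951,  0.02037121, -0.06260054],
       [-0.02181212, -0.15661974, -0.98741809,  0.95969268],
       [ 0.        ,  0.        ,  0.        ,  1.        ]])}
wrist {'fovy': 65.70646984690485, 'cx': 252.15075247267822, 'cy': 190.45512581987637, 'mount': array([[ 1.69698636e-03, -9.65934644e-01, -2.58780571e-01,
         6.60970303e-02],
       [ 9.99998522e-01,  1.71036858e-03,  1.73427168e-04,
         1.46587892e-03],
       [ 2.75090848e-04, -2.58780482e-01,  9.65936119e-01,
        -1.43302701e-01],
       [ 0.00000000e+00,  0.00000000e+00,  0.00000000e+00,
         1.00000000e+00]])}
-0.0187
```

View pics/scene0.png

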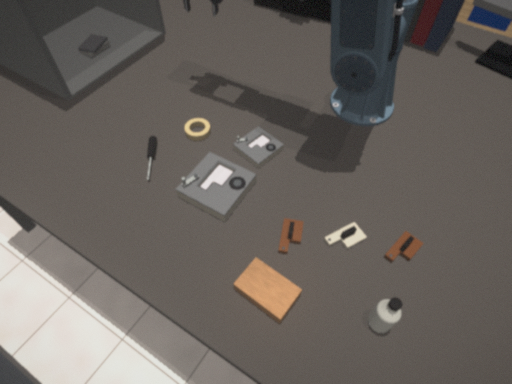

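View pics/top0.png

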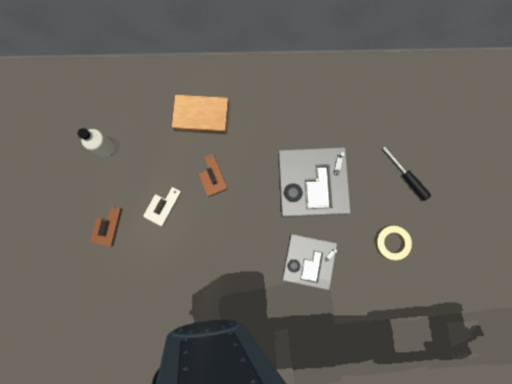

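View pics/wrist0.png

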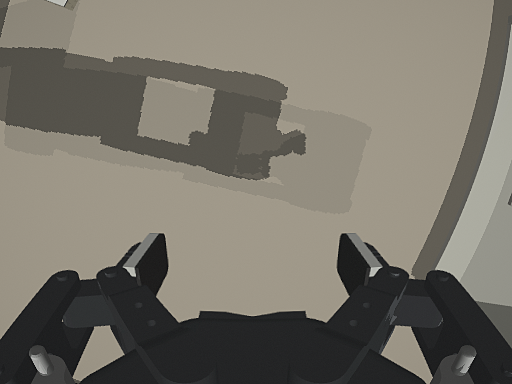

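```bash
python3 - <<'E'
import cv2
im=cv2.imread("pics/top0.png")
a=cv2.resize(im[175:235,130:210],None,fx=7,fy=7,interpolation=cv2.INTER_CUBIC)
b=cv2.resize(im[140:225,270:360],None,fx=7,fy=7,interpolation=cv2.INTER_CUBIC)
cv2.imwrite("pics/a.png",a);cv2.imwrite("pics/b.png",b)
im=cv2.imread("pics/scene0.png")
a=cv2.resize(im[215:255,310:380],None,fx=10,fy=10,interpolation=cv2.INTER_CUBIC)
b=cv2.resize(im[145:220,170:265],None,fx=8,fy=8,interpolation=cv2.INTER_CUBIC)
cv2.imwrite("pics/c.png",a);cv2.imwrite("pics/d.png",b)
E
```

```text
(no output)
```

View pics/a.png

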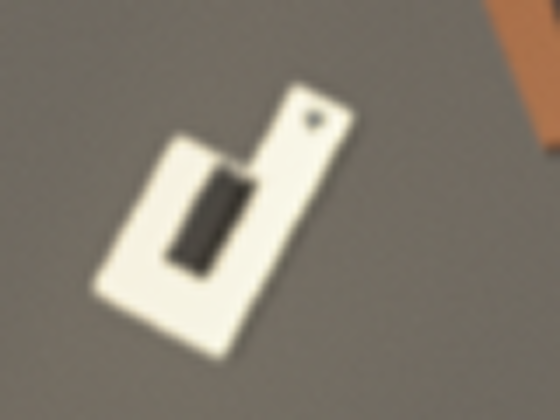

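View pics/b.png

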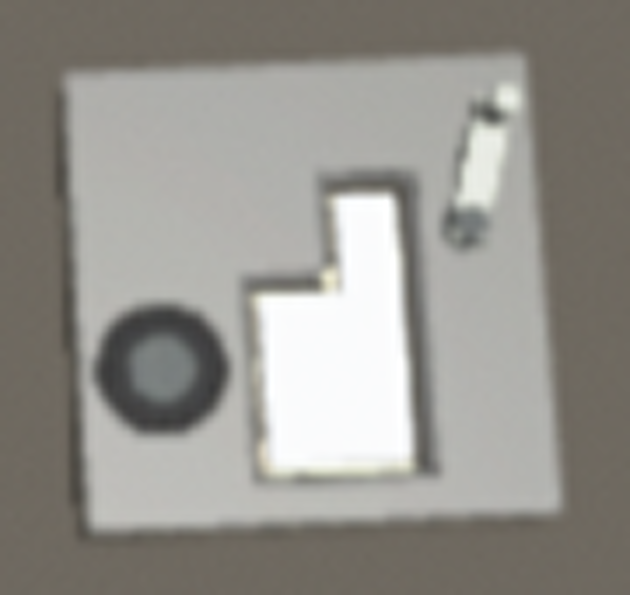

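View pics/c.png

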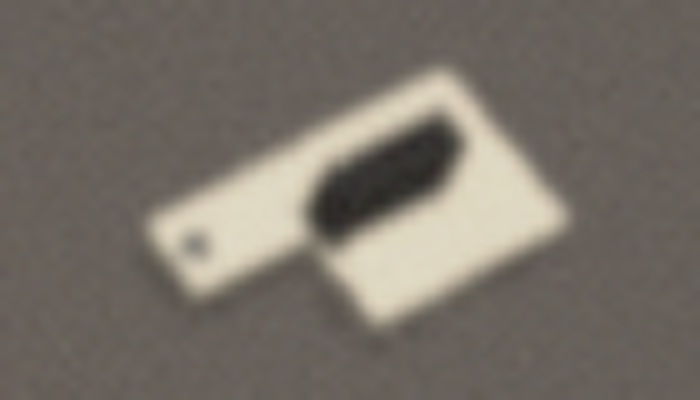

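View pics/d.png

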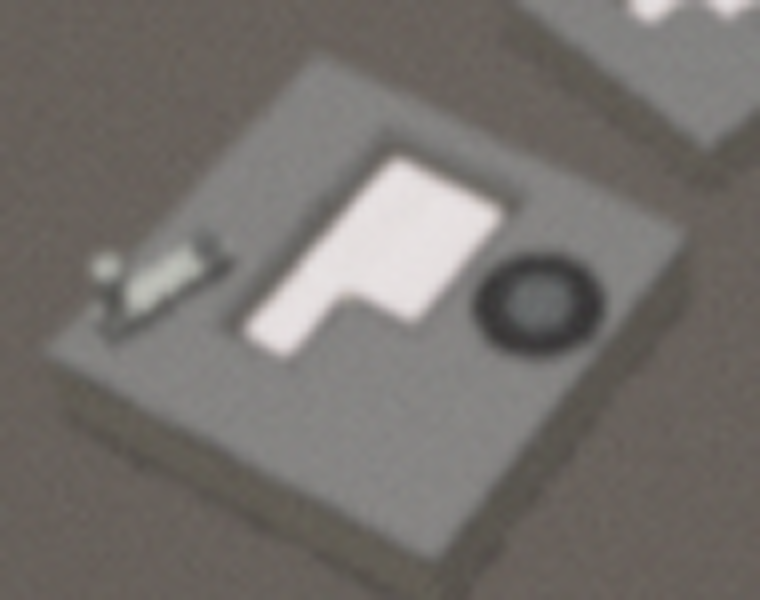

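```bash
cat > h.py <<'E'
import numpy as np, cv2
from scipy.spatial.transform import Rotation as R
def ray(info,px,pose=None):
    px=np.atleast_2d(np.asarray(px,float))
    f=192/np.tan(np.radians(info['fovy'])/2)
    d=(px-[info['cx'],info['cy']])
    if 'mount' in info:
        r=np.linalg.norm(d,axis=1); th=r/f
        v=np.c_[d/np.maximum(r,1e-9)[:,None]*np.sin(th)[:,None],np.cos(th)]
        T=pose@info['mount']
    else:
        v=np.c_[d/f,np.ones(len(d))]; T=info['world_from_camera']
    return T[:3,3], v@T[:3,:3].T
def onz(info,px,z,pose=None):
    o,v=ray(info,px,pose)
    return o+v*((z-o[2])/v[:,2])[:,None]
def proj(info,P,pose=None):
    T=info['world_from_camera'] if pose is None else pose@info['mount']
    p=(np.atleast_2d(P)-T[:3,3])@T[:3,:3]
    f=192/np.tan(np.radians(info['fovy'])/2)
    if pose is None: q=p[:,:2]/p[:,2:]*f
    else:
        r=np.linalg.norm(p[:,:2],axis=1); th=np.arctan2(r,p[:,2]); q=p[:,:2]/r[:,None]*(th*f)[:,None]
    return q+[info['cx'],info['cy']]
def tool(obs):
    T=np.eye(4); w,x,y,z=obs['eef_rot']; T[:3,:3]=R.from_quat([x,y,z,w]).as_matrix(); T[:3,3]=obs['eef_pos']; return T
def fit2(model,pts):
    m=np.asarray(model,float)[:,:2]; p=np.asarray(pts)[:,:2]
    mc,pc=m.mean(0),p.mean(0); a,b=m-mc,p-pc
    yaw=np.arctan2((a[:,0]*b[:,1]-a[:,1]*b[:,0]).sum(),(a*b).sum())
    c,s=np.cos(yaw),np.sin(yaw); Q=np.array([[c,-s],[s,c]])
    t=pc-Q@mc; res=np.linalg.norm(p-(m@Q.T+t),axis=1)
    return t,yaw,res
HOLD=np.array([[-42,30],[22,30],[22,0],[58,0],[58,-24],[-42,-24]])/1e3
TRAY=np.array([[-62,95],[105,95],[105,-72],[-62,-72]])/1e3
REC=np.array([[-44,32],[24,32],[24,2],[60,2],[60,-26],[-44,-26]])/1e3
E
python3 - <<'E'
from h import *
from bench import cams
t=cams.camera_info("top"); s=cams.camera_info("scene")
o=lambda a,x0,y0,k:[((x+.5)/k-.5+x0,(y+.5)/k-.5+y0) for x,y in a]
# order: as HOLD: (-42,30),(22,30),(22,0),(58,0),(58,-24),(-42,-24)
A=o([(92,287),(178,133),(247,165),(294,82),(355,112),(223,360)],130,175,7)
C=o([(378,328+0),(0,0),(0,0),(190,300),(148,222),(440,66)],310,215,10)
B=o([(66,73),(523,53),(560,512),(90,528)],270,140,7) # image TL,TR,BR,BL
D=o([(433,555),(50,348),(325,52),(685,235)],170,145,8)
print(fit2(HOLD,onz(t,A,.016)))
# TL in top=+x,+y ; TR=+x,-y; BR=-x,-y; BL=-x,+y
TR=[TRAY[1],TRAY[2],TRAY[3],TRAY[0]]
print(fit2(TR,onz(t,B,.036)))
print(onz(s,D,.036)); print(onz(t,B,.036))
print(fit2(TR,onz(s,D,.036)))
print(onz(s,C,.016)); print(onz(t,A,.016))
hs=[5,4,3]
# catch
print('peg top',onz(t,o([(508,97)],270,140,7),.0695),onz(s,o([(105,267)],170,145,8),.0695))
E
```

```text
(array([0.52452201, 0.18458203]), np.float64(-0.47421601025838106), array([0.00055196, 0.00012287, 0.00168413, 0.00060354, 0.00102796,
       0.00208423]))
(array([ 0.56188593, -0.21728367]), np.float64(0.029536269995124372), array([0.00025506, 0.00052326, 0.00055938, 0.00061461]))
[[ 0.66298524 -0.11935955  0.036     ]
 [ 0.66741702 -0.28392853  0.036     ]
 [ 0.50136138 -0.28834985  0.036     ]
 [ 0.50029068 -0.12432611  0.036     ]]
[[ 0.6639352  -0.11945915  0.036     ]
 [ 0.66920447 -0.28568543  0.036     ]
 [ 0.50155234 -0.29080793  0.036     ]
 [ 0.49745571 -0.1246625   0.036     ]]
(array([ 0.56177953, -0.21597496]), np.float64(0.022648486888440126), array([0.00177653, 0.00191211, 0.0010128 , 0.00327134]))
[[0.55919667 0.20238605 0.016     ]
 [0.52410971 0.07149415 0.016     ]
 [0.52410971 0.07149415 0.016     ]
 [0.57888309 0.15761777 0.016     ]
 [0.56411861 0.13775449 0.016     ]
 [0.47654771 0.18237299 0.016     ]]
[[0.5012178  0.23086724 0.016     ]
 [0.55782401 0.20110641 0.016     ]
 [0.54564358 0.17519634 0.016     ]
 [0.57642329 0.15861967 0.016     ]
 [0.56494854 0.13573974 0.016     ]
 [0.47416801 0.18193384 0.016     ]]
peg top [[ 0.64409244 -0.27162685  0.0695    ]] [[ 0.64593279 -0.26986649  0.0695    ]]
```

```bash
cat >> h.py <<'E'
def go(xyz,psi,obs=None):
    """print shift cm and turn deg in tool axes to reach TCP xyz, pointing down, tool x at yaw psi"""
    from bench import status
    obs=obs or status.get_obs(); T=tool(obs)
    c,s=np.cos(psi),np.sin(psi)
    G=np.array([[c,s,0],[s,-c,0],[0,0,-1]])
    print('t',round(obs['time_s'],2),'pos',obs['eef_pos'].round(4),'shift cm',(T[:3,:3].T@(np.array(xyz)-T[:3,3])*100).round(2),'rot deg',np.degrees(R.from_matrix(T[:3,:3].T@G).as_rotvec()).round(2))
E
python3 -c "
from h import *
go([.5245,.1846,.17],-.474)"
```

```text
t 0.15 pos [ 0.1714 -0.5484  0.2306] shift cm [ 55.55 -59.43   6.15] rot deg [-8.00e-02  1.00e-02  4.45e+01]
```

```bash
python3 -m handwheel '[{"grip":8.5,"linear":[55.5,-59.4,6.1],"rotation":[0,0,44.5]},{"grip":8.5,"linear":[55.5,-59.4,6.1],"rotation":[0,0,44.5]},{"grip":8.5,"linear":[55.5,-59.4,6.1],"rotation":[0,0,44.5]},{"grip":8.5,"linear":[55.5,-59.4,6.1],"rotation":[0,0,44.5]},{"grip":8.5,"linear":[55.5,-59.4,6.1],"rotation":[0,0,44.5]},{"grip":8.5,"linear":[55.5,-59.4,6.1],"rotation":[0,0,44.5]},{"grip":8.5,"linear":[55.5,-59.4,6.1],"rotation":[0,0,44.5]},{"grip":8.5,"linear":[55.5,-59.4,6.1],"rotation":[0,0,44.5]},{"grip":8.5,"linear":[55.5,-59.4,6.1],"rotation":[0,0,44.5]},{"grip":8.5,"linear":[55.5,-59.4,6.1],"rotation":[0,0,44.5]},{"grip":8.5,"linear":[55.5,-59.4,6.1],"rotation":[0,0,44.5]},{"grip":8.5,"linear":[55.5,-59.4,6.1],"rotation":[0,0,44.5]}]'; python3 -c "
from h import *
go([.5245,.1846,.17],-.474)"
```

```text
time_s: 1.15
eef_pos: [0.3861, -0.102, 0.1943]
eef_rot: [0.0, 0.972, -0.235, 0.0]
wrist_force: [0.8, -0.9, 0.4]
opening: 0.996
t 1.15 pos [ 0.3861 -0.102   0.1943] shift cm [ -0.77 -31.82   2.43] rot deg [ 0.   -0.05 -0.01]
```

```bash
python3 -m handwheel '[{"grip":8.5,"linear":[-0.8,-30,2.4],"rotation":[0,0,0]},{"grip":8.5,"linear":[-0.8,-30,2.4],"rotation":[0,0,0]},{"grip":8.5,"linear":[-0.8,-30,2.4],"rotation":[0,0,0]},{"grip":8.5,"linear":[-0.8,-30,2.4],"rotation":[0,0,0]},{"grip":8.5,"linear":[-0.8,-30,2.4],"rotation":[0,0,0]},{"grip":8.5,"linear":[-0.8,-30,2.4],"rotation":[0,0,0]},{"grip":8.5,"linear":[-0.8,-30,2.4],"rotation":[0,0,0]},{"grip":8.5,"linear":[-0.8,-30,2.4],"rotation":[0,0,0]},{"grip":8.5,"linear":[-0.8,-30,2.4],"rotation":[0,0,0]},{"grip":8.5,"linear":[-0.8,-30,2.4],"rotation":[0,0,0]},{"grip":8.5,"linear":[-0.8,-30,2.4],"rotation":[0,0,0]}]'; python3 -c "
from h import *
import pickle
go([.5245,.1846,.17],-.474)
from bench import cams,status
o=status.get_obs(); im=cams.camera('wrist'); pickle.dump(o,open('o1.p','wb')); cv2.imwrite('pics/w1.png',im[:,:,::-1])
go([.5245,.1846,.17],-.474)"
```

```text
time_s: 2.07
eef_pos: [0.5149, 0.1656, 0.17]
eef_rot: [0.0, 0.972, -0.235, -0.0]
wrist_force: [0.5, -0.4, -0.7]
opening: 0.99
t 2.07 pos [0.5149 0.1656 0.17  ] shift cm [-0.02 -2.13 -0.  ] rot deg [ 0.05  0.04 -0.03]
t 2.12 pos [0.5151 0.1653 0.1702] shift cm [-0.04 -2.15  0.02] rot deg [ 0.03  0.01 -0.07]
```

View pics/w1.png

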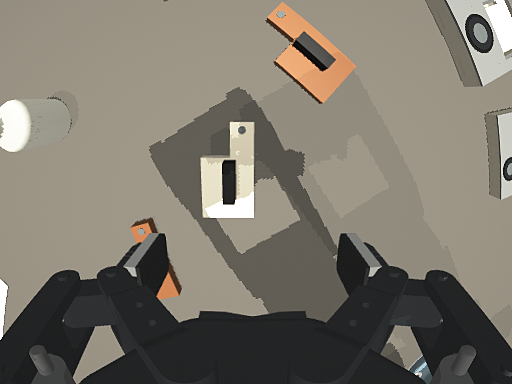

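```bash
python3 - <<'E'
import cv2
im=cv2.imread("pics/w1.png")
cv2.imwrite("pics/w1z.png",cv2.resize(im[112:227,190:270],None,fx=5,fy=5,interpolation=cv2.INTER_CUBIC))
E
```

```text
(no output)
```

View pics/w1z.png

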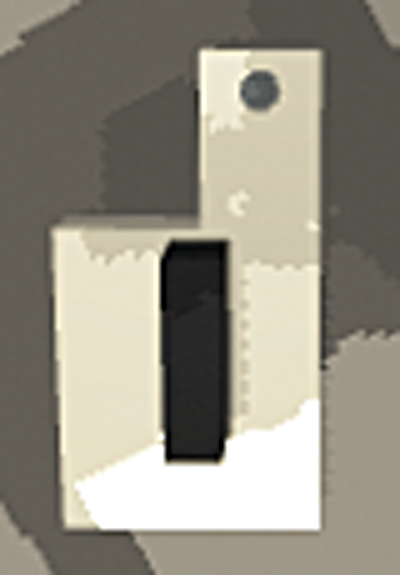

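```bash
python3 - <<'E'
from h import *
import pickle
from bench import cams
o=pickle.load(open('o1.p','rb')); T=tool(o)
c=np.array([(65,529),(53,229),(200,229),(200,49),(322,49),(321,530)],float)
px=(c+.5)/5-.5+[190,112]
P=onz(cams.camera_info('wrist'),px,.016,T)
t,y,r=fit2(HOLD,P); print(t,y,r)
go([t[0],t[1],.06],y)
E
```

```text
[0.52462944 0.18527611] -0.475488991419194 [0.00077249 0.00041967 0.00019783 0.00044757 0.00050169 0.00069303]
t 2.12 pos [0.5151 0.1653 0.1702] shift cm [-0.06 -2.22 11.02] rot deg [0.03 0.01 0.02]
```

```bash
python3 -m handwheel '[{"grip":4,"linear":[-0.05,-2.2,4],"rotation":[0,0,0]},{"grip":4,"linear":[-0.05,-2.2,8],"rotation":[0,0,0]},{"grip":4,"linear":[-0.05,-2.2,11],"rotation":[0,0,0]},{"grip":4,"linear":[-0.05,-2.2,11],"rotation":[0,0,0]},{"grip":4,"linear":[-0.05,-2.2,11],"rotation":[0,0,0]},{"grip":4,"linear":[-0.05,-2.2,11],"rotation":[0,0,0]}]'; python3 -c "
from h import *
import pickle
from bench import cams,status
o=status.get_obs(); im=cams.camera('wrist'); pickle.dump(o,open('o2.p','wb')); cv2.imwrite('pics/w2.png',im[:,:,::-1])
go([.5246,.1853,.02],-.4755)"
```

```text
time_s: 2.62
eef_pos: [0.5265, 0.1857, 0.0624]
eef_rot: [-0.0, 0.972, -0.235, 0.001]
wrist_force: [0.4, -0.6, 0.2]
opening: 0.466
t 2.67 pos [0.5273 0.1859 0.0631] shift cm [-0.22  0.19  4.31] rot deg [-0.14 -0.21  0.03]
```

View pics/w2.png

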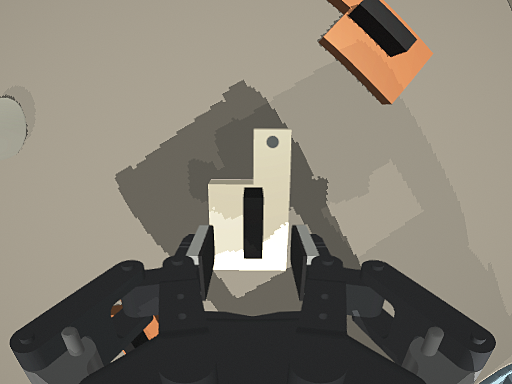

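```bash
python3 -m handwheel '[{"grip":4,"linear":[0,0,0],"rotation":[0,0,0]},{"grip":4,"linear":[0,0,0],"rotation":[0,0,0]},{"grip":4,"linear":[0,0,0],"rotation":[0,0,0]}]'; python3 -c "
from h import *
go([.5246,.1853,.02],-.4755)"
```

```text
time_s: 2.92
eef_pos: [0.5262, 0.1865, 0.0619]
eef_rot: [-0.001, 0.972, -0.235, 0.001]
wrist_force: [-0.6, -0.7, 0.0]
opening: 0.468
t 2.92 pos [0.5262 0.1865 0.0619] shift cm [-0.1   0.19  4.19] rot deg [-0.09 -0.14  0.09]
```

```bash
python3 -m handwheel '[{"grip":4,"linear":[-0.15,0.15,1],"rotation":[0,0,0]},{"grip":4,"linear":[-0.15,0.15,2],"rotation":[0,0,0]},{"grip":4,"linear":[-0.15,0.15,3],"rotation":[0,0,0]},{"grip":4,"linear":[-0.15,0.15,3.6],"rotation":[0,0,0]},{"grip":4,"linear":[-0.15,0.15,3.6],"rotation":[0,0,0]},{"grip":4,"linear":[-0.15,0.15,3.6],"rotation":[0,0,0]},{"grip":4,"linear":[-0.15,0.15,3.6],"rotation":[0,0,0]}]'; python3 -c "
from h import *
from bench import cams,status
go([.5246,.1853,.02],-.4755)
im=cams.camera('wrist');cv2.imwrite('pics/w3.png',im[:,:,::-1])
go([.5246,.1853,.02],-.4755)"
```

```text
time_s: 3.5
eef_pos: [0.5233, 0.1858, 0.0242]
eef_rot: [0.0, 0.972, -0.235, -0.0]
wrist_force: [0.1, 0.6, -0.2]
opening: 0.467
t 3.5 pos [0.5233 0.1858 0.0242] shift cm [ 0.14 -0.02  0.42] rot deg [0.01 0.   0.1 ]
t 3.55 pos [0.5235 0.1858 0.0245] shift cm [ 0.13 -0.01  0.45] rot deg [-0.01 -0.02  0.1 ]
```

View pics/w3.png

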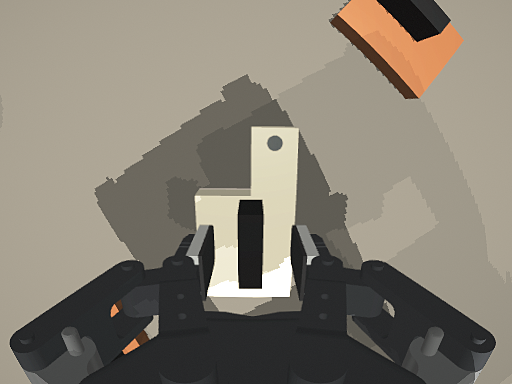

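Rib (col 251, rows 200–290) sits centred between the pads. Lower a few mm and close.

```bash
python3 -m handwheel '[{"grip":4,"linear":[0.1,0,0.4],"rotation":[0,0,0]},{"grip":2.5,"linear":[0.1,0,0.4],"rotation":[0,0,0]},{"grip":0.5,"linear":[0.1,0,0.4],"rotation":[0,0,0]},{"grip":0.5,"linear":[0.1,0,0.4],"rotation":[0,0,0]},{"grip":0.5,"linear":[0.1,0,0.4],"rotation":[0,0,0]},{"grip":0.5,"linear":[0.1,0,0.4],"rotation":[0,0,0]},{"grip":0.5,"linear":[0.1,0,0.4],"rotation":[0,0,0]},{"grip":0.5,"linear":[0.1,0,0.4],"rotation":[0,0,0]}]'; python3 -c "
from h import *
go([.5246,.1853,.02],-.4755)"
```

```text
time_s: 4.22
eef_pos: [0.5243, 0.1853, 0.0205]
eef_rot: [-0.0, 0.972, -0.235, 0.0]
wrist_force: [-0.7, 0.8, 1.4]
opening: 0.126
t 4.22 pos [0.5243 0.1853 0.0205] shift cm [ 0.03 -0.01  0.05] rot deg [-0.02 -0.03  0.09]
```

```bash
python3 -m handwheel '[{"grip":0,"linear":[0,0,-0.3],"rotation":[0,0,0]},{"grip":0,"linear":[0,0,-1],"rotation":[0,0,0]},{"grip":0,"linear":[0,0,-2],"rotation":[0,0,0]},{"grip":0,"linear":[0,0,-3.5],"rotation":[0,0,0]},{"grip":0,"linear":[0,0,-5],"rotation":[0,0,0]},{"grip":0,"linear":[0,0,-7],"rotation":[0,0,0]},{"grip":0,"linear":[0,0,-9],"rotation":[0,0,0]},{"grip":0,"linear":[0,0,-11],"rotation":[0,0,0]},{"grip":0,"linear":[0,0,-12],"rotation":[0,0,0]},{"grip":0,"linear":[0,0,-12],"rotation":[0,0,0]}]'; python3 -c "
from h import *
from bench import cams,status
im=cams.camera('wrist');cv2.imwrite('pics/w4.png',im[:,:,::-1])
go([.5618,-.2168,.14],.028)"
```

```text
time_s: 5.05
eef_pos: [0.526, 0.1856, 0.1437]
eef_rot: [-0.001, 0.972, -0.235, 0.003]
wrist_force: [0.3, -0.3, -2.1]
opening: 0.123
t 5.1 pos [0.5249 0.1854 0.1418] shift cm [21.63 34.11  0.17] rot deg [ -0.06  -0.17 -28.75]
```

View pics/w4.png

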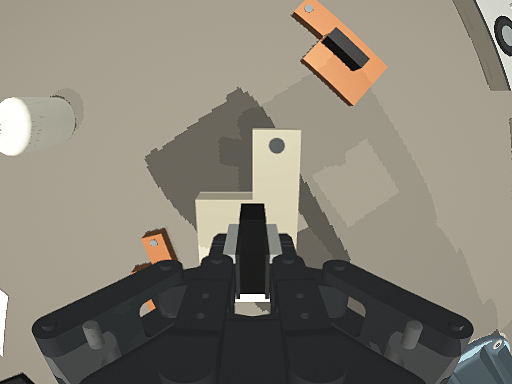

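```bash
python3 -c "
from h import *
go([.535,-.12,.16],.028)"
```

```text
t 5.1 pos [0.5249 0.1854 0.1418] shift cm [14.84 26.71 -1.83] rot deg [ -0.06  -0.17 -28.75]
```

```bash
python3 -m handwheel '[{"grip":0,"linear":[0.4,0.7,0],"rotation":[0,0,-1]},{"grip":0,"linear":[1.4,2.5,-0.2],"rotation":[0,0,-3]},{"grip":0,"linear":[2.8,5,-0.5],"rotation":[0,0,-6]},{"grip":0,"linear":[4.3,7.7,-0.8],"rotation":[0,0,-9]},{"grip":0,"linear":[5.8,10.4,-1],"rotation":[0,0,-12]},{"grip":0,"linear":[7.3,13.1,-1.3],"rotation":[0,0,-15]},{"grip":0,"linear":[8.8,15.8,-1.5],"rotation":[0,0,-18]},{"grip":0,"linear":[10.3,18.5,-1.8],"rotation":[0,0,-21]},{"grip":0,"linear":[11.8,21.2,-1.8],"rotation":[0,0,-24]},{"grip":0,"linear":[13.2,23.8,-1.8],"rotation":[0,0,-26.5]},{"grip":0,"linear":[14.2,25.7,-1.8],"rotation":[0,0,-28]},{"grip":0,"linear":[14.8,26.7,-1.8],"rotation":[0,0,-28.7]}]'; python3 -m handwheel '[{"grip":0,"linear":[0,0,0],"rotation":[0,0,0]},{"grip":0,"linear":[0,0,0],"rotation":[0,0,0]},{"grip":0,"linear":[0,0,0],"rotation":[0,0,0]}]'; python3 -c "
from h import *
import pickle
from bench import cams,status
o=status.get_obs(); im=cams.camera('wrist'); pickle.dump(o,open('o5.p','wb')); cv2.imwrite('pics/w5.png',im[:,:,::-1])
go([.5618,-.2168,.14],.028)"
```

```text
time_s: 6.1
eef_pos: [0.5327, -0.1223, 0.1565]
eef_rot: [-0.0, 1.0, 0.013, -0.001]
wrist_force: [-0.5, 0.3, -2.2]
opening: 0.124
time_s: 6.35
eef_pos: [0.5331, -0.1188, 0.1571]
eef_rot: [-0.001, 1.0, 0.013, -0.001]
wrist_force: [-0.3, -0.1, -0.4]
opening: 0.124
t 6.4 pos [ 0.5334 -0.1186  0.1574] shift cm [2.58 9.89 1.73] rot deg [-0.06  0.08 -0.02]
```

View pics/w5.png

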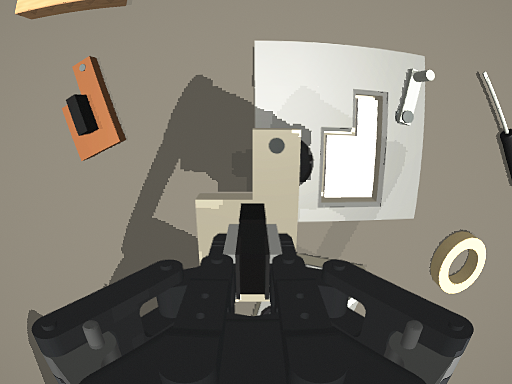

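Recess is visible (cols 320–387, rows 90–207), catch peg at (427,74). Zoom in on it and on the held holder.

```bash
python3 - <<'E'
import cv2
im=cv2.imread("pics/w5.png")
cv2.imwrite("pics/w5z.png",cv2.resize(im[80:218,310:400],None,fx=4.3,fy=4.3,interpolation=cv2.INTER_CUBIC) if 0 else cv2.resize(im[82:217,310:400],None,fx=4,fy=4,interpolation=cv2.INTER_CUBIC))
cv2.imwrite("pics/w5h.png",cv2.resize(im[120:300,185:310],None,fx=3,fy=3,interpolation=cv2.INTER_CUBIC))
cv2.imwrite("pics/w5c.png",cv2.resize(im[30:230,240:440],None,fx=3,fy=3,interpolation=cv2.INTER_CUBIC))
E
```

```text
(no output)
```

View pics/w5z.png

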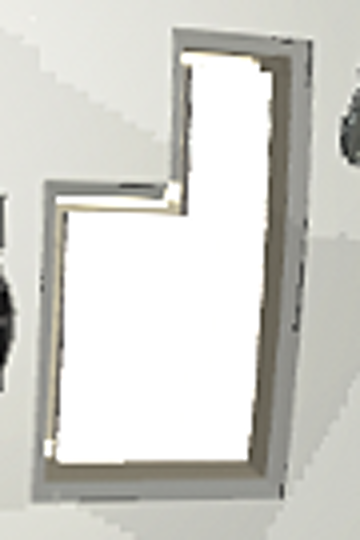

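View pics/w5h.png

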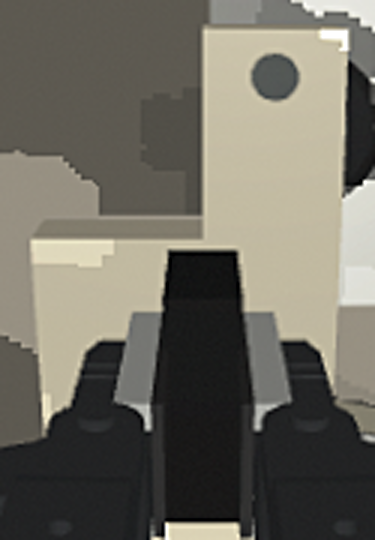

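View pics/w5c.png

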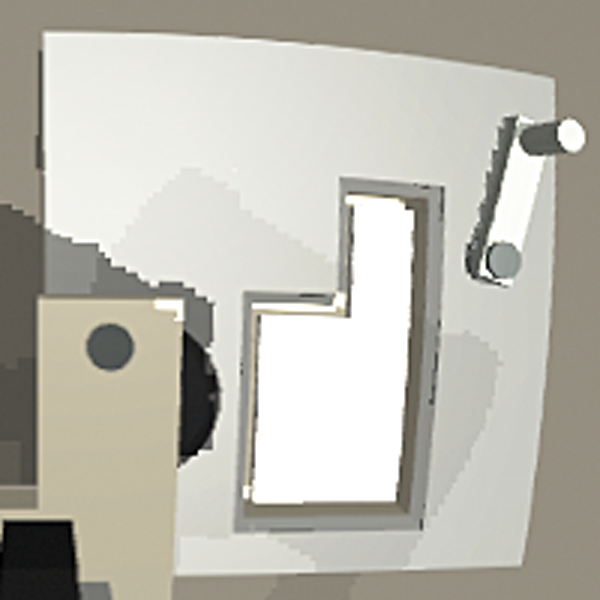

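```bash
python3 - <<'E'
from h import *
import pickle
from bench import cams
o=pickle.load(open('o5.p','rb')); T=tool(o); I=cams.camera_info('wrist')
c=np.array([(32,499),(46,182),(172,183),(174,29),(312,41),(281,498)],float)
px=(c+.5)/4-.5+[310,82]
P=onz(I,px,.036,T)
M=np.array([[-48,36],[28,36],[28,6],[64,6],[64,-30],[-48,-30]])/1e3
t,y,r=fit2(M,P); print('recess',t,y,r)
c=np.array([(43,31),(554,77),(522,566)],float); px=(c+.5)/3-.5+[240,30]
P=onz(I,px,.036,T); print('tray corners',fit2(TRAY[[1,2,3]],P))
c=np.array([(573,135),(503,259)],float); px=(c+.5)/3-.5+[240,30]
print('peg',onz(I,px[:1],.0695,T),'piv~',onz(I,px[1:],.048,T))
c=np.array([(31,241),(203,241),(203,27),(348,27)],float); px=(c+.5)/3-.5+[185,120]
P=onz(I,px,T[2,3]-.0205+.016,T)
t,y,r=fit2(HOLD[[1,2,3,4]],P); print('held',t,y,r,'tcp',T[:3,3],np.arctan2(T[1,0],T[0,0]))
E
```

```text
recess [ 0.56308227 -0.21688606] 0.03138832350143614 [0.00076021 0.00073757 0.00047812 0.00019485 0.00058031 0.00053282]
tray corners (array([ 0.56323383, -0.21689593]), np.float64(0.03443721038868997), array([0.00065659, 0.00044668, 0.00083765]))
peg [[ 0.64579326 -0.27129344  0.0695    ]] piv~ [[ 0.60693641 -0.26084856  0.048     ]]
held [ 0.53335308 -0.12054027] 0.03761067242556059 [0.00038004 0.0004576  0.00035853 0.00044673] tcp [ 0.53314094 -0.11883261  0.15714138] 0.026807723074731206
```

```bash
python3 -m handwheel '[{"grip":0,"linear":[0.3,1,0],"rotation":[0,0,0]},{"grip":0,"linear":[0.8,2.7,0.5],"rotation":[0,0,0]},{"grip":0,"linear":[1.4,4.7,1.5],"rotation":[0,0,0]},{"grip":0,"linear":[2,6.7,3],"rotation":[0,0,0]},{"grip":0,"linear":[2.6,8.4,4.5],"rotation":[0,0,0]},{"grip":0,"linear":[2.9,9.6,6],"rotation":[0,0,0]},{"grip":0,"linear":[2.9,9.6,7.2],"rotation":[0,0,0]},{"grip":0,"linear":[2.9,9.6,7.9],"rotation":[0,0,0]},{"grip":0,"linear":[2.9,9.6,7.9],"rotation":[0,0,0]},{"grip":0,"linear":[2.9,9.6,7.9],"rotation":[0,0,0]},{"grip":0,"linear":[2.9,9.6,7.9],"rotation":[0,0,0]},{"grip":0,"linear":[2.9,9.6,7.9],"rotation":[0,0,0]}]'; python3 -c "
from h import *
import pickle
from bench import cams,status
o=status.get_obs(); im=cams.camera('wrist'); pickle.dump(o,open('o6.p','wb')); cv2.imwrite('pics/w6.png',im[:,:,::-1])
cv2.imwrite('pics/w6z.png',cv2.resize(im[60:310,150:400,::-1],None,fx=2.4,fy=2.4,interpolation=cv2.INTER_CUBIC))
go([.5628,-.2158,.0485],.028)"
```

```text
time_s: 7.4
eef_pos: [0.5662, -0.2147, 0.0805]
eef_rot: [0.0, 1.0, 0.014, 0.001]
wrist_force: [-0.0, 0.0, -0.2]
opening: 0.123
t 7.45 pos [ 0.5661 -0.2148  0.0805] shift cm [-0.34  0.08  3.2 ] rot deg [ 0.06 -0.09 -0.01]
```

View pics/w6z.png

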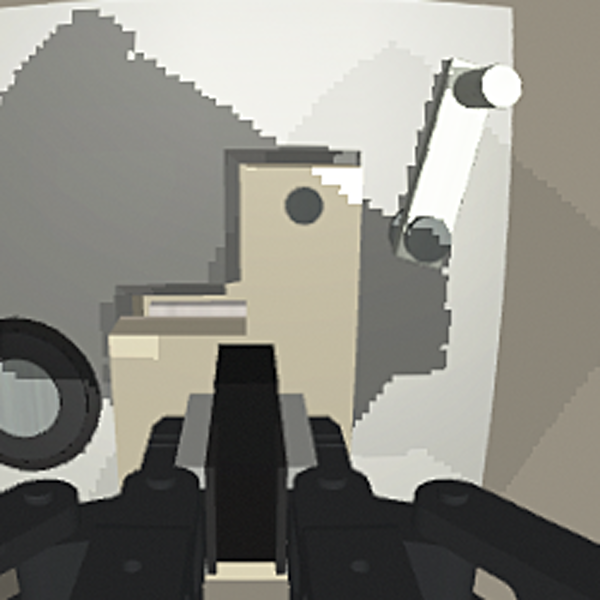

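```bash
python3 - <<'E'
from h import *
import pickle
from bench import cams
o=pickle.load(open('o6.p','rb')); T=tool(o); I=cams.camera_info('wrist')
u=lambda c:(np.array(c,float)+.5)/2.4-.5+[150,60]
P=onz(I,u([(117,286),(226,284),(226,150),(361,150)]),.036,T)
M=np.array([[28,36],[28,6],[64,6],[64,-30]])/1e3
t,y,r=fit2(M,P); print('recess',t,y,r)
P=onz(I,u([(110,335),(245,335),(240,165),(362,165)]),T[2,3]-.0205+.016,T)
t2,y2,r=fit2(HOLD[[1,2,3,4]],P); print('held',t2,y2,r,'tcp',T[:3,3],np.arctan2(T[1,0],T[0,0]))
print(t-t2,y-y2)
E
```

```text
recess [ 0.56275082 -0.21720617] 0.03897197932906854 [0.0001304  0.00019217 0.00032088 0.00017136]
held [ 0.56663421 -0.2163274 ] 0.04471459877374642 [0.00024708 0.00037859 0.00070713 0.00066638] tcp [ 0.56615883 -0.21470258  0.0804952 ] 0.0280069193421929
[-0.00388339 -0.00087876] -0.005742619444677882
```

```bash
python3 -m handwheel '[{"grip":0,"linear":[-0.2,0.05,0],"rotation":[0,0,0.3]},{"grip":0,"linear":[-0.37,0.1,0],"rotation":[0,0,0.3]},{"grip":0,"linear":[-0.37,0.1,0.3],"rotation":[0,0,0.3]},{"grip":0,"linear":[-0.37,0.1,0.7],"rotation":[0,0,0.3]},{"grip":0,"linear":[-0.37,0.1,1.1],"rotation":[0,0,0.3]},{"grip":0,"linear":[-0.37,0.1,1.5],"rotation":[0,0,0.3]},{"grip":0,"linear":[-0.37,0.1,1.5],"rotation":[0,0,0.3]},{"grip":0,"linear":[-0.37,0.1,1.5],"rotation":[0,0,0.3]},{"grip":0,"linear":[-0.37,0.1,1.5],"rotation":[0,0,0.3]}]'; python3 -c "
from h import *
import pickle
from bench import cams,status
o=status.get_obs(); im=cams.camera('wrist'); pickle.dump(o,open('o7.p','wb'))
cv2.imwrite('pics/w7z.png',cv2.resize(im[60:310,150:400,::-1],None,fx=2.4,fy=2.4,interpolation=cv2.INTER_CUBIC))
go([.5628,-.2158,.0485],.028)"
```

```text
time_s: 8.2
eef_pos: [0.5618, -0.2161, 0.0642]
eef_rot: [-0.0, 1.0, 0.011, -0.0]
wrist_force: [0.6, -0.5, -1.4]
opening: 0.122
t 8.25 pos [ 0.5619 -0.2162  0.0643] shift cm [ 0.09 -0.04  1.58] rot deg [ 0.   -0.01 -0.36]
```

View pics/w7z.png

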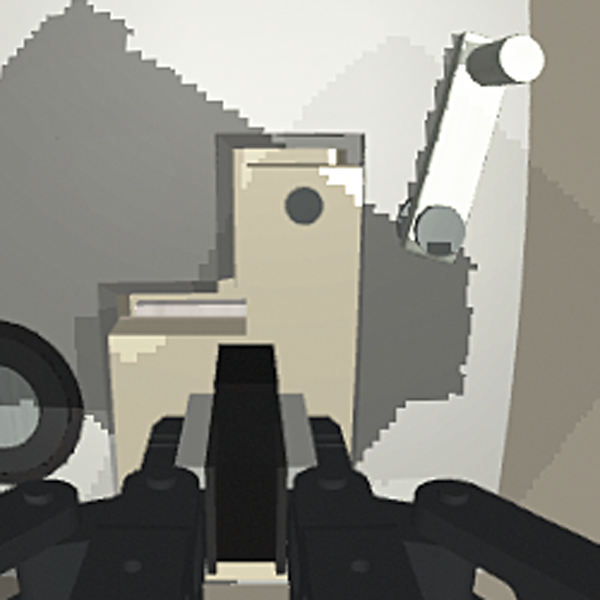

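```bash
python3 - <<'E'
from h import *
import pickle
from bench import cams
o=pickle.load(open('o7.p','rb')); T=tool(o); I=cams.camera_info('wrist')
u=lambda c:(np.array(c,float)+.5)/2.4-.5+[150,60]
P=onz(I,u([(98,284),(219,282),(216,134),(364,134)]),.036,T)
M=np.array([[28,36],[28,6],[64,6],[64,-30]])/1e3
t,y,r=fit2(M,P); print('recess',t,y,r)
P=onz(I,u([(110,335),(245,335),(240,165),(362,165)]),T[2,3]-.0205+.016,T)
t2,y2,r=fit2(HOLD[[1,2,3,4]],P); print('held',t2,y2,r,'tcp',T[:3,3],np.arctan2(T[1,0],T[0,0]))
print(t-t2,y-y2)
E
```

```text
recess [ 0.56258004 -0.21701167] 0.038879262264056046 [0.00012798 0.00019719 0.00027775 0.00031469]
held [ 0.56225147 -0.2177509 ] 0.038692051566216176 [0.00024929 0.00037381 0.00069781 0.00065316] tcp [ 0.56178214 -0.21613225  0.06415527] 0.0217838256032933
[0.00032857 0.00073922] 0.00018721069783986938
```

```bash
python3 -m handwheel '[{"grip":0,"linear":[0.03,-0.05,0.2],"rotation":[0,0,0]},{"grip":0,"linear":[0.03,-0.05,0.5],"rotation":[0,0,0]},{"grip":0,"linear":[0.03,-0.05,0.8],"rotation":[0,0,0]},{"grip":0,"linear":[0.03,-0.05,1.1],"rotation":[0,0,0]},{"grip":0,"linear":[0.03,-0.05,1.3],"rotation":[0,0,0]},{"grip":0,"linear":[0.03,-0.05,1.3],"rotation":[0,0,0]},{"grip":0,"linear":[0.03,-0.05,1.3],"rotation":[0,0,0]}]'; python3 -c "
from h import *
go([.5623,-.216,.0485],.028)"
```

```text
time_s: 8.83
eef_pos: [0.5619, -0.2155, 0.051]
eef_rot: [-0.0, 1.0, 0.011, -0.0]
wrist_force: [-0.4, -0.6, -1.2]
opening: 0.123
t 8.83 pos [ 0.5619 -0.2155  0.051 ] shift cm [0.04 0.05 0.25] rot deg [-0.02  0.02 -0.36]
```

```bash
python3 -m handwheel '[{"grip":0,"linear":[0.03,0,0.1],"rotation":[0,0,0]},{"grip":0,"linear":[0.03,0,0.2],"rotation":[0,0,0]},{"grip":0,"linear":[0.03,0,0.2],"rotation":[0,0,0]},{"grip":0,"linear":[0.03,0,0.2],"rotation":[0,0,0]}]'
```

```text
time_s: 9.17
eef_pos: [0.5624, -0.2156, 0.0493]
eef_rot: [-0.0, 1.0, 0.011, -0.0]
wrist_force: [-0.2, 0.7, -0.7]
opening: 0.123
```

```bash
python3 -m handwheel '[{"grip":0,"linear":[0,0,0.05],"rotation":[0,0,0]},{"grip":0,"linear":[0,0,0.05],"rotation":[0,0,0]}]'; python3 -c "
from h import *
from bench import cams
im=cams.camera('wrist')
cv2.imwrite('pics/w8z.png',cv2.resize(im[60:310,150:400,::-1],None,fx=2.4,fy=2.4,interpolation=cv2.INTER_CUBIC))
go([.5623,-.216,.0485],.028)"
```

```text
time_s: 9.33
eef_pos: [0.5624, -0.2156, 0.0487]
eef_rot: [-0.0, 1.0, 0.011, 0.0]
wrist_force: [0.5, 0.1, -1.6]
opening: 0.123
t 9.38 pos [ 0.5624 -0.2156  0.0488] shift cm [-0.01  0.04  0.03] rot deg [-0.    0.   -0.36]
```

View pics/w8z.png

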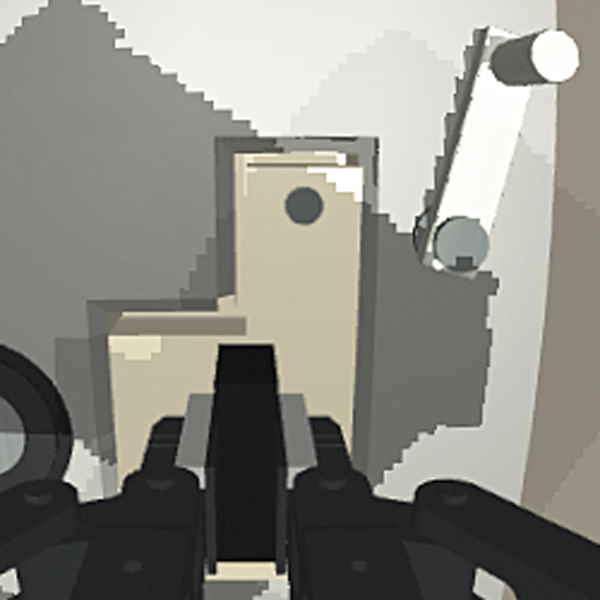

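```bash
python3 -m handwheel '[{"grip":0,"linear":[0,0,0.05],"rotation":[0,0,0]},{"grip":0,"linear":[0,0,0.05],"rotation":[0,0,0]},{"grip":0,"linear":[0,0,0.05],"rotation":[0,0,0]}]'; python3 -m handwheel '[{"grip":0,"linear":[0,0,0.05],"rotation":[0,0,0]},{"grip":0,"linear":[0,0,0.05],"rotation":[0,0,0]},{"grip":0,"linear":[0,0,0.05],"rotation":[0,0,0]}]'
```

```text
time_s: 9.63
eef_pos: [0.5624, -0.2156, 0.0485]
eef_rot: [0.0, 1.0, 0.011, 0.0]
wrist_force: [-0.5, 1.1, 1.5]
opening: 0.122
time_s: 9.88
eef_pos: [0.5625, -0.2157, 0.0482]
eef_rot: [0.0, 1.0, 0.011, 0.0]
wrist_force: [-2.8, 0.6, 5.5]
opening: 0.124
```

```bash
python3 -m handwheel '[{"grip":2.2,"linear":[0,0,-0.03],"rotation":[0,0,0]},{"grip":3,"linear":[0,0,-0.03],"rotation":[0,0,0]},{"grip":3.5,"linear":[0,0,-0.03],"rotation":[0,0,0]},{"grip":3.5,"linear":[0,0,-0.3],"rotation":[0,0,0]},{"grip":3.5,"linear":[0,0,-1],"rotation":[0,0,0]},{"grip":3.5,"linear":[0,0,-2.5],"rotation":[0,0,0]},{"grip":3.5,"linear":[0,0,-4.5],"rotation":[0,0,0]},{"grip":3.5,"linear":[0,0,-6],"rotation":[0,0,0]},{"grip":3.5,"linear":[0,0,-6],"rotation":[0,0,0]}]'; python3 -c "
from h import *
import pickle
from bench import cams,status
o=status.get_obs();im=cams.camera('wrist'); pickle.dump(o,open('o9.p','wb'))
cv2.imwrite('pics/w9z.png',cv2.resize(im[60:310,150:400,::-1],None,fx=2.4,fy=2.4,interpolation=cv2.INTER_CUBIC))
go([.5623,-.216,.076],.028)"
```

```text
time_s: 10.63
eef_pos: [0.5648, -0.217, 0.1121]
eef_rot: [0.002, 1.0, 0.011, 0.003]
wrist_force: [0.4, -0.4, 0.4]
opening: 0.407
t 10.68 pos [ 0.5639 -0.2165  0.1102] shift cm [-0.17 -0.06  3.42] rot deg [ 0.15 -0.23 -0.35]
```

View pics/w9z.png

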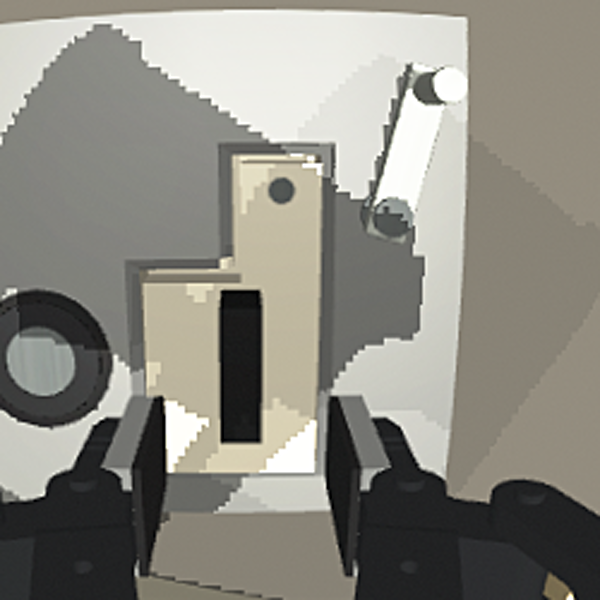

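```bash
python3 - <<'E'
from h import *
import pickle
from bench import cams
o=pickle.load(open('o9.p','rb')); T=tool(o); I=cams.camera_info('wrist')
u=lambda c:(np.array(c,float)+.5)/2.4-.5+[150,60]
P=onz(I,u([(125,262),(219,260),(219,144),(335,144)]),.036,T)
M=np.array([[28,36],[28,6],[64,6],[64,-30]])/1e3
t,y,r=fit2(M,P); print('recess',t,y,r)
P=onz(I,u([(141,283),(240,283),(233,162),(322,162),(316,472)]),.044,T)
t2,y2,r=fit2(HOLD[[1,2,3,4,5]],P); print('held',t2,y2,r)
E
```

```text
recess [ 0.56234117 -0.21665867] 0.03336251728645104 [0.00019229 0.00022653 0.00036637 0.00013063]
held [ 0.56283856 -0.21695418] 0.039535097681060054 [0.00037664 0.00025652 0.00135563 0.00104908 0.00074612]
```

```bash
python3 -m handwheel '[{"grip":0,"linear":[-0.1,0,0],"rotation":[0,0,0]},{"grip":0,"linear":[-0.1,0,0],"rotation":[0,0,0]},{"grip":0,"linear":[-0.1,0,0],"rotation":[0,0,0]},{"grip":0,"linear":[-0.1,0,0],"rotation":[0,0,0]},{"grip":0,"linear":[-0.1,0,1],"rotation":[0,0,0]},{"grip":0,"linear":[-0.1,0,2],"rotation":[0,0,0]},{"grip":0,"linear":[-0.1,0,2.5],"rotation":[0,0,0]},{"grip":0,"linear":[-0.1,0,2.5],"rotation":[0,0,0]},{"grip":0,"linear":[-0.1,0,2.5],"rotation":[0,0,0]},{"grip":0,"linear":[-0.1,0,2.5],"rotation":[0,0,0]}]'; python3 -c "
from h import *
import pickle
from bench import cams,status
o=status.get_obs();im=cams.camera('wrist'); pickle.dump(o,open('o10.p','wb'))
cv2.imwrite('pics/w10z.png',cv2.resize(im[60:310,150:400,::-1],None,fx=2.4,fy=2.4,interpolation=cv2.INTER_CUBIC))
go([.5625,-.2165,.068],.028)"
```

```text
time_s: 11.52
eef_pos: [0.5614, -0.2156, 0.0827]
eef_rot: [-0.0, 1.0, 0.011, -0.0]
wrist_force: [1.1, 0.1, -0.0]
opening: -0.001
t 11.57 pos [ 0.5616 -0.2157  0.083 ] shift cm [0.09 0.08 1.5 ] rot deg [ 0.01 -0.02 -0.35]
```

View pics/w10z.png

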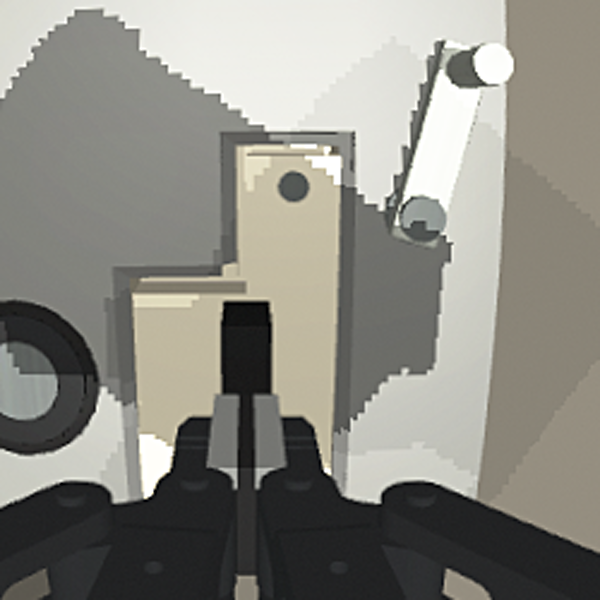

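Fingers shut (rows 395+, cols 212–282) centred over the rib. Press down.

```bash
python3 -m handwheel '[{"grip":0,"linear":[0.07,0.05,0.6],"rotation":[0,0,0]},{"grip":0,"linear":[0.07,0.05,1.2],"rotation":[0,0,0]},{"grip":0,"linear":[0.07,0.05,1.4],"rotation":[0,0,0]},{"grip":0,"linear":[0.07,0.05,1.6],"rotation":[0,0,0]},{"grip":0,"linear":[0.07,0.05,1.8],"rotation":[0,0,0]},{"grip":0,"linear":[0.07,0.05,1.9],"rotation":[0,0,0]},{"grip":0,"linear":[0.07,0.05,1.9],"rotation":[0,0,0]}]'
```

```text
time_s: 12.15
eef_pos: [0.5617, -0.2159, 0.0638]
eef_rot: [-0.0, 1.0, 0.011, -0.0]
wrist_force: [-2.3, 0.7, 4.0]
opening: 0.002
```

```bash
python3 -m handwheel '[{"grip":0,"linear":[0,0,0.1],"rotation":[0,0,0]},{"grip":0,"linear":[0,0,0.2],"rotation":[0,0,0]},{"grip":0,"linear":[0,0,0.2],"rotation":[0,0,0]}]'
```

```text
time_s: 12.4
eef_pos: [0.5617, -0.2159, 0.0618]
eef_rot: [-0.0, 1.0, 0.011, -0.0]
wrist_force: [-2.5, 2.3, 4.2]
opening: 0.003
```

```bash
python3 -m handwheel '[{"grip":0,"linear":[0,0,0.1],"rotation":[0,0,0]},{"grip":0,"linear":[0,0,0.15],"rotation":[0,0,0]},{"grip":0,"linear":[0,0,0.15],"rotation":[0,0,0]}]'
```

```text
time_s: 12.65
eef_pos: [0.5618, -0.2159, 0.0603]
eef_rot: [-0.0, 1.0, 0.011, -0.0]
wrist_force: [-2.5, 2.0, 4.8]
opening: 0.001
```

```bash
python3 -m handwheel '[{"grip":0,"linear":[0,0,0.1],"rotation":[0,0,0]},{"grip":0,"linear":[0,0,0.1],"rotation":[0,0,0]},{"grip":0,"linear":[0,0,0.1],"rotation":[0,0,0]}]'
```

```text
time_s: 12.9
eef_pos: [0.5618, -0.216, 0.06]
eef_rot: [-0.0, 1.0, 0.011, -0.0]
wrist_force: [-4.9, 2.5, 9.2]
opening: -0.001
```

```bash
python3 -m handwheel '[{"grip":0,"linear":[0,0,0.1],"rotation":[0,0,0]},{"grip":0,"linear":[0,0,0.1],"rotation":[0,0,0]},{"grip":0,"linear":[0,0,0.1],"rotation":[0,0,0]}]'; python3 -m handwheel '[{"grip":0,"linear":[0,0,-0.5],"rotation":[0,0,0]},{"grip":0,"linear":[0,0,-2],"rotation":[0,0,0]},{"grip":0,"linear":[0,0,-4],"rotation":[0,0,0]},{"grip":0,"linear":[0,0,-6],"rotation":[0,0,0]},{"grip":0,"linear":[-1.5,0,-6],"rotation":[0,0,0]},{"grip":0,"linear":[-3,0,-6],"rotation":[0,0,0]},{"grip":0,"linear":[-3,0,-6],"rotation":[0,0,0]},{"grip":0,"linear":[-3,0,-6],"rotation":[0,0,0]}]';  python3 -c "
from h import *
import pickle
from bench import cams,status
o=status.get_obs();im=cams.camera('wrist'); pickle.dump(o,open('o11.p','wb'))
cv2.imwrite('pics/w11z.png',cv2.resize(im[30:280,150:400,::-1],None,fx=2.4,fy=2.4,interpolation=cv2.INTER_CUBIC))
go([.5625,-.2165,.068],.028)"
```

```text
time_s: 13.15
eef_pos: [0.5619, -0.216, 0.0599]
eef_rot: [-0.0, 1.0, 0.011, -0.0]
wrist_force: [-7.6, 3.6, 15.8]
opening: -0.004
time_s: 13.82
eef_pos: [0.532, -0.2168, 0.1182]
eef_rot: [0.0, 1.0, 0.011, 0.0]
wrist_force: [0.6, 1.2, -0.4]
opening: 0.0
t 13.87 pos [ 0.5325 -0.2169  0.1182] shift cm [3.   0.02 5.02] rot deg [ 0.01 -0.04 -0.39]
```

View pics/w11z.png

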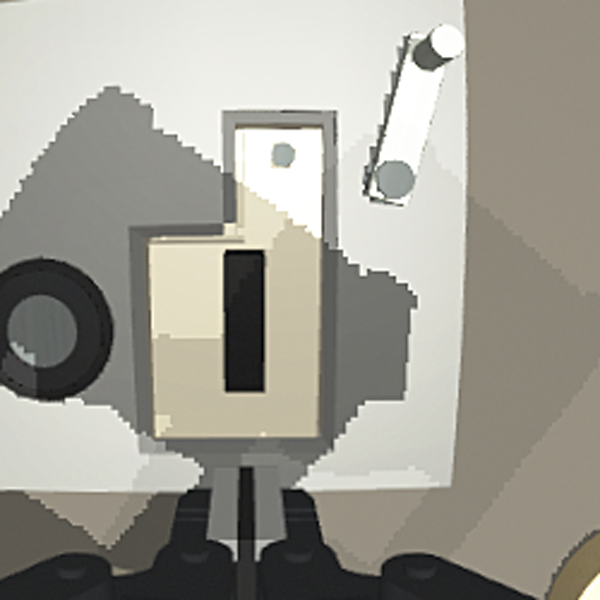

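```bash
python3 -c "
from h import *
import pickle
from bench import cams
go([.638,-.298,.11],-.24)
o=pickle.load(open('o11.p','rb')); T=tool(o); I=cams.camera_info('wrist')
px=(np.array([(447,41),(396,179)])+.5)/2.4-.5+[150,30]
print(onz(I,px[:1],.0695,T),onz(I,px[1:],.047,T))
P=onz(I,(np.array([(145,242),(238,240),(235,128),(322,127),(320,437),(153,437)])+.5)/2.4-.5+[150,30],.036,T)
print(fit2(HOLD,P))
"
```

```text
t 13.87 pos [ 0.5325 -0.2169  0.1182] shift cm [10.37  8.33  0.83] rot deg [ 0.   -0.04 14.97]
[[ 0.64552729 -0.27030983  0.0695    ]] [[ 0.60649252 -0.26157632  0.047     ]]
(array([ 0.56892802, -0.2027729 ]), np.float64(-1.1773408709592894), array([0.0327307 , 0.01975324, 0.04483623, 0.03518229, 0.05299119,
       0.01780661]))
```

```bash
python3 -m handwheel '[{"grip":0,"linear":[2.5,2,0],"rotation":[0,0,3]},{"grip":0,"linear":[5,4,0],"rotation":[0,0,8]},{"grip":0,"linear":[8,6.5,0.4],"rotation":[0,0,13]},{"grip":0,"linear":[10.4,8.3,0.8],"rotation":[0,0,15]},{"grip":0,"linear":[10.4,8.3,0.8],"rotation":[0,0,15]},{"grip":0,"linear":[10.4,8.3,0.8],"rotation":[0,0,15]},{"grip":0,"linear":[10.4,8.3,0.8],"rotation":[0,0,15]}]';  python3 -c "
from h import *
import pickle
from bench import cams,status
o=pickle.load(open('o11.p','rb')); T=tool(o); I=cams.camera_info('wrist')
P=onz(I,(np.array([(153,437),(145,242),(238,240),(235,128),(322,127),(320,437)])+.5)/2.4-.5+[150,30],.036,T)
print(fit2(HOLD,P))
o=status.get_obs();im=cams.camera('wrist'); pickle.dump(o,open('o12.p','wb'))
cv2.imwrite('pics/w12.png',im[:,:,::-1])
go([.638,-.298,.052],-.24)"
```

```text
time_s: 14.45
eef_pos: [0.6377, -0.2968, 0.1091]
eef_rot: [-0.001, 0.993, -0.119, -0.001]
wrist_force: [-0.3, 0.4, -0.1]
opening: 0.002
(array([ 0.56329544, -0.21585121]), np.float64(0.03776325110303836), array([0.00070991, 0.00073715, 0.0010642 , 0.00129869, 0.00184275,
       0.00179911]))
t 14.5 pos [ 0.6375 -0.2966  0.1097] shift cm [0.08 0.13 5.77] rot deg [-0.03  0.06  0.05]
```

View pics/w12.png

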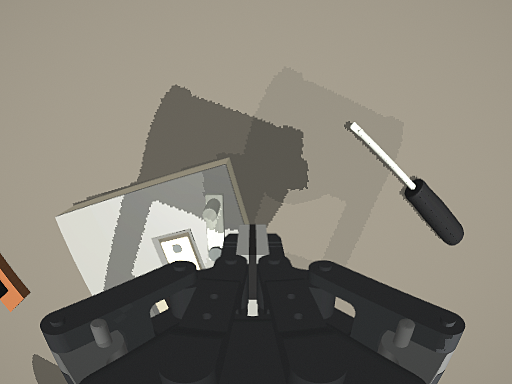

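```bash
python3 -m handwheel '[{"grip":0,"linear":[0.1,0.1,1.5],"rotation":[0,0,0]},{"grip":0,"linear":[0.1,0.1,3],"rotation":[0,0,0]},{"grip":0,"linear":[0.1,0.1,4.5],"rotation":[0,0,0]},{"grip":0,"linear":[0.1,0.1,5.6],"rotation":[0,0,0]},{"grip":0,"linear":[0.1,0.1,5.6],"rotation":[0,0,0]},{"grip":0,"linear":[0.1,0.1,5.6],"rotation":[0,0,0]},{"grip":0,"linear":[0.1,0.1,5.6],"rotation":[0,0,0]}]';  python3 -c "
from h import *
import pickle
from bench import cams,status
o=status.get_obs();im=cams.camera('wrist')
cv2.imwrite('pics/w13.png',im[:,:,::-1])
cv2.imwrite('pics/s13.png',cv2.resize(cams.camera('scene')[120:240,130:280,::-1],None,fx=4,fy=4))
go([.638,-.298,.052],-.24)
# arc
p=np.array([.6064,-.2616]); o=status.get_obs(); T=tool(o); C=o['eef_pos'][:2]
psi=np.arctan2(T[1,0],T[0,0]); d=C-p; th=np.arctan2(d[1],d[0]); print('rel',np.linalg.norm(d),'dir',th,'psi',psi)
"
```

```text
time_s: 15.08
eef_pos: [0.6388, -0.2988, 0.0544]
eef_rot: [0.0, 0.993, -0.12, 0.0]
wrist_force: [-0.0, -0.1, 0.7]
opening: -0.005
t 15.18 pos [ 0.6393 -0.2991  0.0553] shift cm [-0.15 -0.08  0.33] rot deg [ 0.03 -0.1   0.  ]
rel 0.04987293405845151 dir -0.8515423236571376 psi -0.23998620719347044
```

View pics/w13.png

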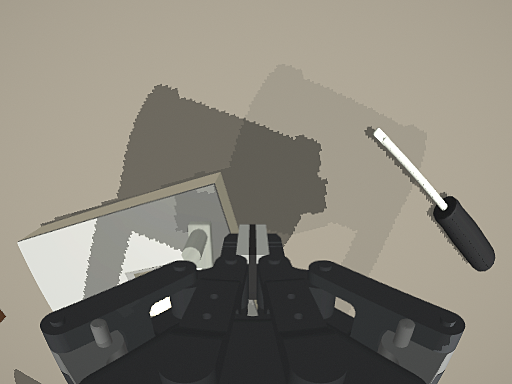

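View pics/s13.png

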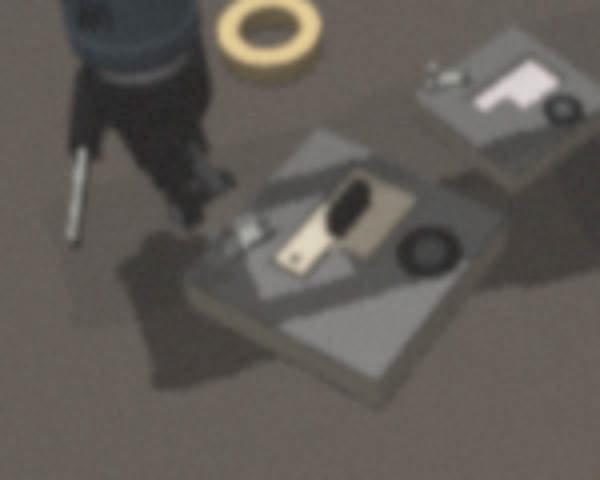

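```bash
python3 -m handwheel '[{"grip":0,"linear":[-0.05,-0.4,0.2],"rotation":[0,0,0]},{"grip":0,"linear":[-0.05,-0.8,0.2],"rotation":[0,0,0]},{"grip":0,"linear":[-0.05,-1.1,0.2],"rotation":[0,0,0]},{"grip":0,"linear":[-0.05,-1.1,0.2],"rotation":[0,0,0]}]';  cat > arc.py <<'E'
from h import *
from bench import status
import sys
p=np.array([.6064,-.2616]); o=status.get_obs(); T=tool(o); C=o['eef_pos'][:2]
psi=np.arctan2(T[1,0],T[0,0]); rt=T[:2,:2].T@(C-p); print('rel tool mm',rt*1e3,'psi',psi,'F',o['wrist_force'].round(1))
r=np.array(eval(sys.argv[1]))
for D in range(6,79,6):
    c,s=np.cos(np.radians(-D)),np.sin(np.radians(-D))
    print(D,((np.array([[c,-s],[s,c]])@r-rt)*100).round(2))
E
python3 arc.py [.040,.0155]
```

```text
time_s: 15.52
eef_pos: [0.6411, -0.287, 0.0525]
eef_rot: [0.0, 0.993, -0.119, 0.0]
wrist_force: [-0.2, 0.4, -1.3]
opening: 0.001
rel tool mm [39.70560856 16.48115241] psi -0.23917179922955384 F [-0.2  0.4 -1.3]
6 [ 0.17 -0.52]
12 [ 0.26 -0.96]
18 [ 0.31 -1.41]
24 [ 0.31 -1.86]
30 [ 0.27 -2.31]
36 [ 0.18 -2.75]
42 [ 0.04 -3.17]
48 [-0.14 -3.58]
54 [-0.37 -3.97]
60 [-0.63 -4.34]
66 [-0.93 -4.67]
72 [-1.26 -4.97]
78 [-1.62 -5.24]
```

```bash
python3 -m handwheel '[{"grip":0,"linear":[0.17,-0.52,0],"rotation":[0,0,-6]},{"grip":0,"linear":[0.26,-0.96,0],"rotation":[0,0,-12]},{"grip":0,"linear":[0.31,-1.41,0],"rotation":[0,0,-18]},{"grip":0,"linear":[0.31,-1.86,0],"rotation":[0,0,-24]},{"grip":0,"linear":[0.27,-2.31,0],"rotation":[0,0,-30]},{"grip":0,"linear":[0.18,-2.75,0],"rotation":[0,0,-36]},{"grip":0,"linear":[0.18,-2.75,0],"rotation":[0,0,-36]},{"grip":0,"linear":[0.18,-2.75,0],"rotation":[0,0,-36]}]'; python3 -c "
from h import *
from bench import cams
im=cams.camera('wrist');cv2.imwrite('pics/w14.png',im[:,:,::-1])"
python3 arc.py [.040,.0155]
```

```text
time_s: 16.18
eef_pos: [0.6491, -0.2613, 0.0524]
eef_rot: [0.0, 0.981, 0.192, 0.0]
wrist_force: [0.7, 0.6, 0.5]
opening: 0.0
rel tool mm [39.49036819 15.94917711] psi 0.3852679427844045 F [-0.7  0.1 -0.6]
6 [ 0.19 -0.47]
12 [ 0.29 -0.91]
18 [ 0.33 -1.36]
24 [ 0.34 -1.81]
30 [ 0.29 -2.25]
36 [ 0.2  -2.69]
42 [ 0.06 -3.12]
48 [-0.12 -3.53]
54 [-0.34 -3.92]
60 [-0.61 -4.28]
66 [-0.91 -4.62]
72 [-1.24 -4.92]
78 [-1.6  -5.19]
```

View pics/w14.png

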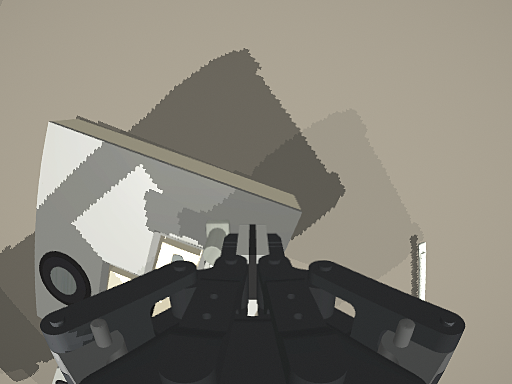

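```bash
python3 -m handwheel '[{"grip":0,"linear":[0.19,-0.47,0],"rotation":[0,0,-6]},{"grip":0,"linear":[0.29,-0.91,0],"rotation":[0,0,-12]},{"grip":0,"linear":[0.33,-1.36,0],"rotation":[0,0,-18]},{"grip":0,"linear":[0.34,-1.81,0],"rotation":[0,0,-24]},{"grip":0,"linear":[0.29,-2.25,0],"rotation":[0,0,-30]},{"grip":0,"linear":[0.2,-2.69,0],"rotation":[0,0,-36]},{"grip":0,"linear":[0.06,-3.12,0],"rotation":[0,0,-42]},{"grip":0,"linear":[-0.12,-3.53,0],"rotation":[0,0,-48]},{"grip":0,"linear":[-0.34,-3.92,0],"rotation":[0,0,-54]},{"grip":0,"linear":[-0.61,-4.28,0],"rotation":[0,0,-60]},{"grip":0,"linear":[-0.61,-4.28,0],"rotation":[0,0,-60]}]'; python3 -c "
from h import *
from bench import cams
im=cams.camera('wrist');cv2.imwrite('pics/w15.png',im[:,:,::-1])"
python3 arc.py [.040,.0155]
```

```text
time_s: 17.15
eef_pos: [0.6267, -0.224, 0.0523]
eef_rot: [-0.0, 0.753, 0.658, -0.0]
wrist_force: [-0.0, 0.3, 0.7]
opening: 0.0
rel tool mm [39.76195093 15.15624724] psi 1.4315992020487358 F [ 0.5 -0.1 -0.5]
6 [ 0.16 -0.39]
12 [ 0.26 -0.83]
18 [ 0.31 -1.28]
24 [ 0.31 -1.73]
30 [ 0.26 -2.17]
36 [ 0.17 -2.61]
42 [ 0.03 -3.04]
48 [-0.15 -3.45]
54 [-0.37 -3.84]
60 [-0.63 -4.2 ]
66 [-0.93 -4.54]
72 [-1.27 -4.84]
78 [-1.63 -5.11]
```

View pics/w15.png

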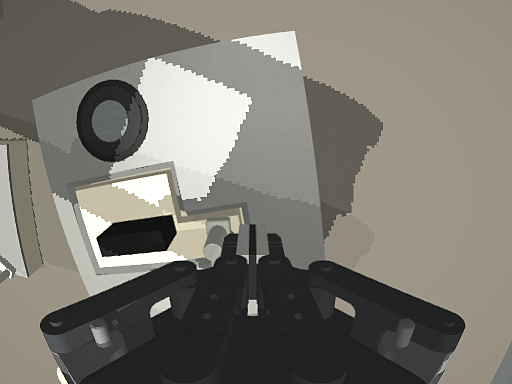

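```bash
python3 -m handwheel '[{"grip":0,"linear":[0.16,-0.39,0],"rotation":[0,0,-6]},{"grip":0,"linear":[0.22,-0.68,0],"rotation":[0,0,-10]},{"grip":0,"linear":[0.22,-0.68,0],"rotation":[0,0,-10]},{"grip":0,"linear":[0.22,-0.68,0],"rotation":[0,0,-10]}]'; python3 -m handwheel '[{"grip":0,"linear":[0,-0.1,0],"rotation":[0,0,0]},{"grip":0,"linear":[0,-0.2,0],"rotation":[0,0,0]},{"grip":0,"linear":[0,-0.2,0],"rotation":[0,0,0]}]';python3 -m handwheel '[{"grip":0,"linear":[0,-0.1,0],"rotation":[0,0,0]},{"grip":0,"linear":[0,-0.2,0],"rotation":[0,0,0]},{"grip":0,"linear":[0,-0.2,0],"rotation":[0,0,0]}]'
```

```text
time_s: 17.53
eef_pos: [0.6223, -0.2217, 0.0527]
eef_rot: [0.002, 0.695, 0.719, 0.001]
wrist_force: [5.6, 0.1, -1.8]
opening: 0.005
time_s: 17.78
eef_pos: [0.6218, -0.2218, 0.0529]
eef_rot: [0.003, 0.695, 0.719, 0.002]
wrist_force: [11.3, 1.1, -6.2]
opening: -0.004
time_s: 18.03
eef_pos: [0.6214, -0.2219, 0.0532]
eef_rot: [0.004, 0.695, 0.719, 0.003]
wrist_force: [17.0, 0.9, -8.3]
opening: -0.001
```

```bash
python3 -m handwheel '[{"grip":0,"linear":[0,0.5,0],"rotation":[0,0,0]},{"grip":0,"linear":[0,1.5,0],"rotation":[0,0,0]},{"grip":0,"linear":[0,2.5,0],"rotation":[0,0,0]},{"grip":0,"linear":[0,2.5,-2],"rotation":[0,0,0]},{"grip":0,"linear":[0,2.5,-5],"rotation":[0,0,0]},{"grip":0,"linear":[0,2.5,-9],"rotation":[0,0,0]},{"grip":0,"linear":[-6,2.5,-11],"rotation":[0,0,0]},{"grip":0,"linear":[-9,2.5,-12],"rotation":[0,0,0]},{"grip":0,"linear":[-9,2.5,-12],"rotation":[0,0,0]},{"grip":0,"linear":[-9,2.5,-12],"rotation":[0,0,0]},{"grip":0,"linear":[-9,2.5,-12],"rotation":[0,0,0]}]'; python3 -c "
from h import *
import pickle
from bench import cams,status
o=status.get_obs();im=cams.camera('wrist');cv2.imwrite('pics/w16.png',im[:,:,::-1]);pickle.dump(o,open('o16.p','wb'))
print(o['wrist_force'])
cv2.imwrite('pics/w16z.png',cv2.resize(im[0:250,50:370,::-1],None,fx=2.4,fy=2.4,interpolation=cv2.INTER_CUBIC))"
```

```text
time_s: 18.95
eef_pos: [0.6448, -0.3111, 0.1718]
eef_rot: [-0.0, 0.695, 0.719, 0.0]
wrist_force: [0.8, -0.1, -0.8]
opening: -0.005
[ 0.76907467 -0.14584305 -0.77372695]
```

View pics/w16z.png

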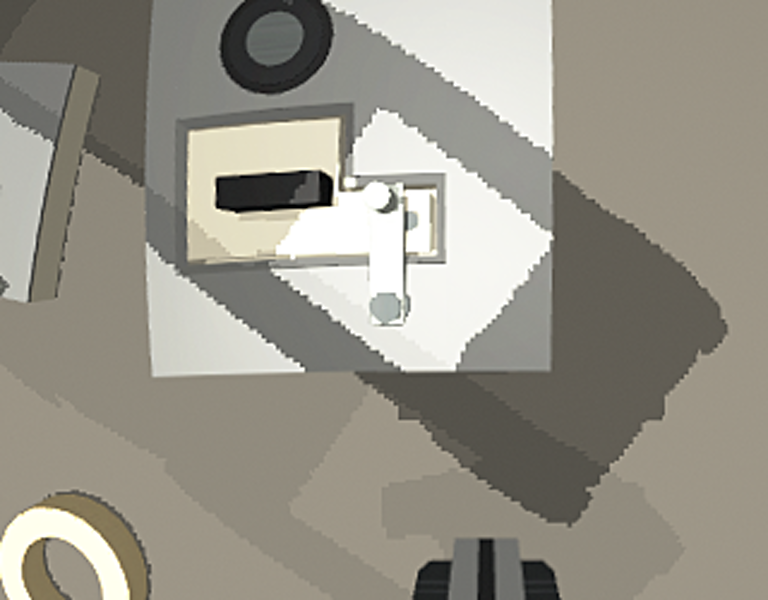

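```bash
python3 - <<'E'
from h import *
import pickle
from bench import cams
o=pickle.load(open('o16.p','rb')); T=tool(o); I=cams.camera_info('wrist')
u=lambda c:(np.array(c,float)+.5)/2.4-.5+[50,0]
t,y,r=fit2(TRAY,onz(I,u([(150,-1e3)]),.036,T).repeat(4,0)) if 0 else (None,None,None)
g=onz(I,u([(379,195)]),.0695,T)[0]; v=onz(I,u([(387,307)]),.047,T)[0]
print('peg',g,'pivot',v,'catch',np.arctan2(g[1]-v[1],g[0]-v[0])-.034+.5)
P=onz(I,u([(188,131),(338,118),(436,258),(187,262)]),.036,T)
print('holder',fit2(HOLD[[0,1,4,5]],P))
P=onz(I,u([(175,120),(353,104),(445,174),(446,263),(178,274)]),.036,T)
M=np.array([[-48,36],[28,36],[64,6],[64,-30],[-48,-30]])/1e3
print('recess',fit2(M,P))
E
```

```text
peg [ 0.60623389 -0.22117787  0.0695    ] pivot [ 0.6069525 -0.2612732  0.047    ] catch 2.054716851129987
holder (array([ 0.56312386, -0.21773207]), np.float64(0.020061939833434992), array([0.00122935, 0.00150852, 0.00304915, 0.00078509]))
recess (array([ 0.56291646, -0.21675773]), np.float64(0.034632947749839285), array([0.00039678, 0.00074322, 0.00052157, 0.0004484 , 0.00099341]))
```

The catch reads about 2.05 rad, the holder is in and flush, and the robot is clear. I'm handing in.

```bash
python3 -c "
from bench import ctrl
print(ctrl.hand_in())"
```

```text
the job is handed in; nothing more can be done
None
```

I set the holder into the large tray's recess on the raised lift pad and let go. I then pressed it flush with shut fingers and swung the catch over its tab to the stop. I handed the job in at about 19 s; the hand-in gives no verdict.

**Last checks:**
- **Flush:** the shut fingers stopped on the rib's top at z = 0.060 m, the height for flush, with the force rising to 16 N. That was read while pressing; afterwards I checked it only by eye in the pictures.
- **Catch:** the peg stopped moving with the force rising to 17 N. The last wrist picture puts the angle at about 2.05 rad (needs more than 1.9).
- **Position:** the last picture puts the holder about 1 mm from the recess centre.
- **Robot clear:** the arm was more than 10 cm above the tray with no contact force.

**Disagreement:** the last fit of the holder was rough, with up to 3 mm residual. It put the holder about 0.015 rad off the recess's direction; two earlier fits, one of them before pressing, were within 0.006 rad.

**Not measured:** I did not re-measure the bystanders at the end. The arm passed near none of them at their height, and I saw no unexpected forces.

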